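Load the cup warmer with covered cups and set its timer

ROBOT

A 6-joint arm with a two-finger parallel gripper is mounted at the origin on the work surface. World frame = base frame: x ahead of the robot, y to its left, z up, the work surface at z = 0. Lengths are in m, angles in rad, forces in N, time in s.
With the tool pointing down it reaches from about 0.35 to 0.975 m from the base axis. Payload 7.1 kg.
Tool frame: the origin (TCP) lies midway between the tips of the shut fingers; the grasp point (between the pads) lies 19 mm behind it; z points along the fingers, y is the line along which they close (so a half turn about z gives the same grasp; the last joint's range is limited). The gripper opens to 88 mm and grips with 3 to 60 N. Pads are 20 mm wide; open, the fingers measure 115 mm over their backs; the gripper's body (75 mm by 178 mm) begins 61 mm behind the grasp point.
Start: joints at [-1.123, 0.423, 1.63, -0, 1.089, -0.019], TCP at [0.281, -0.558, 0.223] pointing down, gripper open.
Joint ranges: [-3, 3], [-0.9, 2.11], [0.09, 2.58], [-1.31, 4.45], [0.11, 2.69], [-2.54, 2.54]. Speed limits (rad/s): [2.39, 2.39, 3.01, 3.14, 3.14, 3.14].

INTERFACE

Orientations are given as a unit quaternion [w, x, y, z].
In Python, from station import move_pose, movel, movej, command_gripper, wait, inverse_kinematics, read_camera, camera_info, MotionError, job_done, get_time, get_joint_pos, get_qvel, get_effort, get_tcp_pos, get_ee_rot, get_ft_force, get_ft_torque, get_grip_width, get_finger_force gives the robot as it stands. Calls block until the motion is done:
- move_pose(position, orientation): joint-space move of the TCP to a pose.
- movel(position, frame=None, v=0.15, until_force=None): straight line of the TCP; frame=None keeps the orientation; v is the mean speed in m/s. With until_force (N) it stops when the force on the tool has changed by that much, and returns True; else False.
- movej(angles): joint-space move.
- command_gripper(opening): opening from 0.0 (shut) to 1.0 (fully open); the grip force is fixed at half the most; returns when the fingers have stopped.
- wait(seconds).
- inverse_kinematics(position, orientation): joint angles nearest the present ones, or None.
- read_camera(name): name is "side" or "top"; returns the picture (400x640x3 uint8, red, green, blue); there is no depth.
- camera_info(name): a dict with "intrinsics" (3x3 intrinsics, pixels), "T" (4x4, takes a point from camera to world coordinates). Camera axes: x right, y up, looking along -z (the intrinsics and any distortion apply to the point x, -y, -z); pixel columns grow to the right and rows downward; lengths in m; the calibration is good to about 2 mm. A picture is of the moment at which its call begins. camera_info takes no time and is no camera call.
A pose or a line that the arm cannot do raises MotionError and nothing moves.
- job_done(): hands the job in; it is judged then, once.
Readings, each from a call of its own:
- get_time(): time.
- get_joint_pos(): joint angles.
- get_qvel(): joint speeds.
- get_effort(): joint torques, N m.
- get_tcp_pos(): TCP position.
- get_ee_rot(): TCP orientation.
- get_ft_force(): force on the tool from outside, world axes, zero at the start.
- get_ft_torque(): the same for the moment, N m.
- get_grip_width(): opening from 0.0 (shut) to 1.0 (fully open).
- get_finger_force(): force on a finger pad.
Only numpy, scipy, OpenCV 4.12 (cv2) and the standard library are available. Lean on these libraries where they do the work, as an engineer would, in place of code of your own. Each camera call takes 0.05 s, during which the arm holds its last target. There are 200 camera calls.

TASK

Get the cups warming for the evening: first put the red sugar tin that was left on the cup warmer back upright on the middle of its cork mat, then stand all the white cups mouth up on the warmer's plate and close them with the blue cups, each blue one mouth down on a white one, rim exactly on rim (there may be a white cup left open). When all the cups are in place, turn the timer knob to the fourth click from its off stop, the red dot, and leave the mug, jar and notebook where they are.

Things in the scene. Friction and masses are not known exactly. Their poses are not given: they have to be found in the camera images.
- open1: white straight-sided handleless ceramic cup, 66 mm outer diameter, 68 mm high, wall 5 mm, about 0.2 kg, one closed end; stands mouth up. Origin: centre of its underside (the closed end); z runs up to the rim, which is 68 mm above the origin. May be absent
- open2: white straight-sided handleless ceramic cup, 66 mm outer diameter, 68 mm high, wall 5 mm, about 0.2 kg, one closed end; stands mouth up. Origin: centre of its underside (the closed end); z runs up to the rim, which is 68 mm above the origin. May be absent
- open3: white straight-sided handleless ceramic cup, 66 mm outer diameter, 68 mm high, wall 5 mm, about 0.2 kg, one closed end; stands mouth up. Origin: centre of its underside (the closed end); z runs up to the rim, which is 68 mm above the origin. May be absent
- open4: white straight-sided handleless ceramic cup, 66 mm outer diameter, 68 mm high, wall 5 mm, about 0.2 kg, one closed end; stands mouth up. Origin: centre of its underside (the closed end); z runs up to the rim, which is 68 mm above the origin. May be absent
- cover1: blue straight-sided handleless ceramic cup, 66 mm outer diameter, 68 mm high, wall 5 mm, about 0.2 kg, one closed end; already stands mouth down. Origin: centre of its mouth, in the plane of the rim (the lowest face as it stands); z points up to the closed end, 68 mm above the origin. May be absent
- cover2: blue straight-sided handleless ceramic cup, 66 mm outer diameter, 68 mm high, wall 5 mm, about 0.2 kg, one closed end; already stands mouth down. Origin: centre of its mouth, in the plane of the rim (the lowest face as it stands); z points up to the closed end, 68 mm above the origin. May be absent
- cover3: blue straight-sided handleless ceramic cup, 66 mm outer diameter, 68 mm high, wall 5 mm, about 0.2 kg, one closed end; already stands mouth down. Origin: centre of its mouth, in the plane of the rim (the lowest face as it stands); z points up to the closed end, 68 mm above the origin. May be absent
- warmer: fixed electric cup warmer: black square base 250 x 250 mm with a flat square steel plate 240 x 240 mm on top. Origin: centre of its underside, on the table; the plate's surface is 20 mm above it; x and y run parallel to the plate's edges
- tin: closed red sugar tin with a paper band and steel lid, round, 66 mm diameter, 52 mm high, 0.2 to 0.42 kg, stands upright on the warmer's plate at the start. Origin: centre of its underside, z up
- mat: fixed round cork mat lying on the table, 110 mm diameter, 4 mm thick. Origin: centre of its underside
- knob_grip (a point): point on the upright axis of the timer knob at the height to grip it. The knob is on top of a fixed white box 100 x 100 x 100 mm, and is a black disc of 52 mm diameter carrying an upright grip bar 50 mm long, 15 mm thick, from 10 to 42 mm above the disc's underside; this point is 131 mm above the table and 12 mm below the bar's top. The point turns with the knob: its x axis runs along the bar; the white pointer line is at the -x end
- knob (a joint): angle of the timer knob, rad, growing clockwise seen from above; it clicks into a detent every 30 degrees (0.524 rad), marked by dots on the box: 0 is the first dot (off, anticlockwise stop), the fourth click past it (2.094 rad) has the larger red dot, the fifth (2.618) is the clockwise stop. It rests only in detents, starts at one of the first three or so, turns either way with under 0.1 N m, and drops into the nearest click when let go
- mug: bystander: white mug with handle, 80 mm diameter, 95 mm high; origin: centre of its underside
- jar: bystander: closed amber glass jar, 70 mm diameter, 110 mm high; origin: centre of its underside
- notebook: bystander: blue notebook 130 x 190 x 14 mm lying flat; origin: centre of its underside

How it is judged:
By the outcome, as a careful person would: the job done as asked, in the order asked, and still so for the second after the job is handed in, with the robot touching nothing.
Of open1, open2, open3, open4 only 3 to 4 are there at a start; the rules pass over those that are not, and their reading is None.
Of cover1, cover2, cover3 only 2 to 3 are there at a start; the rules pass over those that are not, and their reading is None.
At some moment in a run one of tin may be knocked a few centimetres aside while the robot is not near it.
It also fails if it takes over 210 s, if anything falls off the work surface, if the arm or the gripper's body presses on something with over 40 N, if the wrist force passes 120 N, or if a joint passes its speed limit or range.

## Working session

There is one attempt and no reset: what is moved stays moved. The work goes in short steps, each a Python script; the robot and the scene stay as the last script left them, time stands still between calls to the robot, and variables do not carry over. Pictures are saved under pics/ and viewed, at most 14 in all, crops included, and the job is handed in when it is done.

```bash
ls; mkdir -p pics; python3 - <<'E'
from station import *
import cv2,numpy as np
np.set_printoptions(precision=4,suppress=True)
for n in("top","side"):
    im=read_camera(n); cv2.imwrite(f"pics/{n}0.png",im[:,:,::-1])
    c=camera_info(n); print(n,c)
print(get_ee_rot(),get_time())
E
```

```text
pics
top {'intrinsics': array([[491.8393,   0.    , 322.5371],
       [  0.    , 491.8393, 201.7257],
       [  0.    ,   0.    ,   1.    ]]), 'T': array([[ 0.0297,  0.9983, -0.0494,  0.3926],
       [-0.9995,  0.0299,  0.0033,  0.0182],
       [ 0.0048,  0.0493,  0.9988,  1.6561],
       [ 0.    ,  0.    ,  0.    ,  1.    ]])}
side {'intrinsics': array([[444.8811,   0.    , 319.9354],
       [  0.    , 444.8811, 196.616 ],
       [  0.    ,   0.    ,   1.    ]]), 'T': array([[-0.8579,  0.341 , -0.3843, -0.0151],
       [-0.5138, -0.5764,  0.6354,  0.8007],
       [-0.0048,  0.7426,  0.6697,  0.9527],
       [ 0.    ,  0.    ,  0.    ,  1.    ]])}
[-0.0007  0.9729  0.2313 -0.0001] 0.1
```

```bash
python3 - <<'E'
import cv2
im=cv2.imread("pics/top0.png");cv2.imwrite("pics/top0b.png",cv2.resize(im,(800,500),interpolation=cv2.INTER_CUBIC))
E
```

```text
(no output)
```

View pics/top0.png

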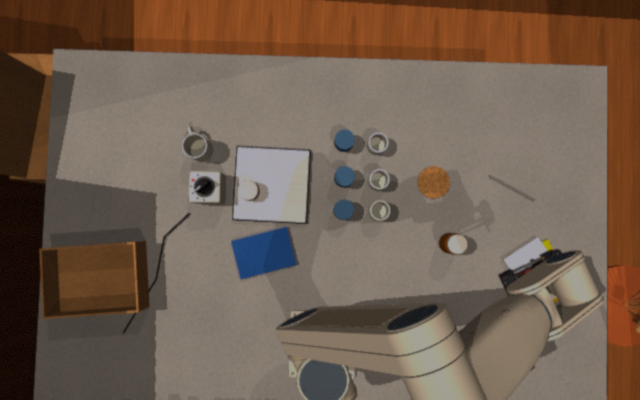

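View pics/side0.png

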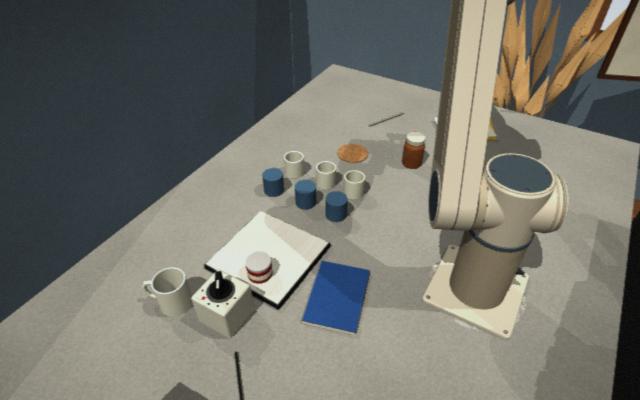

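The top view shows three white cups at (378,143), (379,180) and (380,211), and three blue at (344,140), (344,177) and (343,210). The tin is at (250,189) on the warmer at about (272,185). The mat is at (433,182), the knob at (205,186) and the jar at (455,243). The side view confirms the tin and cups are upright.

```bash
python3 - <<'E'
import cv2,numpy as np
im=cv2.imread("pics/top0.png")
a=cv2.resize(im[130:230,180:320],None,fx=5.5,fy=5.5,interpolation=cv2.INTER_CUBIC)
cv2.imwrite("pics/crop1.png",a)
h=cv2.cvtColor(im,cv2.COLOR_BGR2HSV)
for n,(u,v) in dict(blue=(344,140),wrim=(369,180),wall=(379,171),win=(379,180),table=(330,250),mat=(433,182),tin=(250,189),plate=(290,200),plateshadow=(295,160),tabsh=(325,215)).items(): print(n,h[v,u])
s=cv2.imread("pics/side0.png");h=cv2.cvtColor(s,cv2.COLOR_BGR2HSV)
for n,(u,v) in dict(blue=(336,208),w=(354,190),table=(390,210),mat=(353,153),tinr=(262,275)).items(): print(n,h[v,u])
E
```

```text
blue [104 115 106]
wrim [ 11  16 131]
wall [17 21 86]
win [ 23  40 126]
table [ 14  43 136]
mat [ 14 167 127]
tin [ 19  12 166]
plate [ 22  29 165]
plateshadow [128  12 172]
tabsh [ 13  41 113]
blue [104 119  75]
w [ 27  39 168]
table [ 23  31 174]
mat [ 14 146 152]
tinr [  4 142  97]
```

View pics/crop1.png

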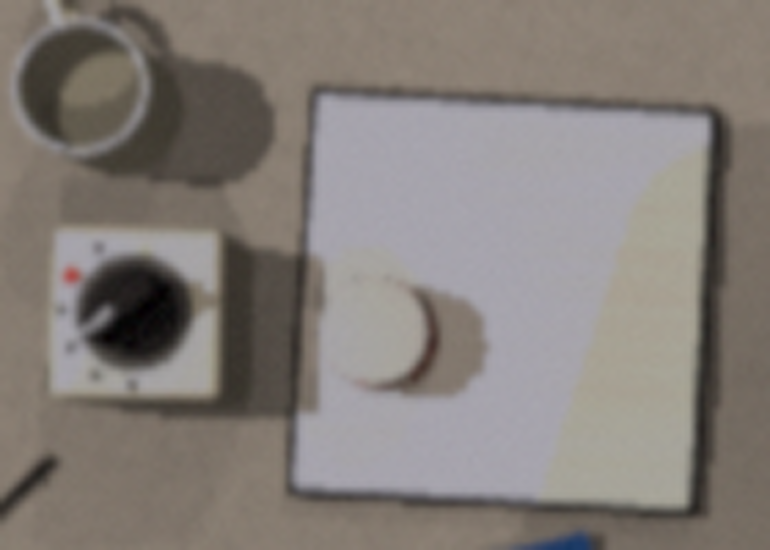

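The zoomed crop puts the plate corners at crop (313,90), (717,107), (694,514) and (290,492), and the lid centre at about (377,331). The knob centre is at about (133,311), with its pointer aimed down and left at dot 1 or 2 and the red dot at (72,275). Next I'll zoom on the cups.

```bash
python3 - <<'E'
import cv2,numpy as np
im=cv2.imread("pics/top0.png")
a=cv2.resize(im[124:228,326:456],None,fx=5.5,fy=5.5,interpolation=cv2.INTER_CUBIC);a=cv2.convertScaleAbs(a,alpha=1.5)
cv2.imwrite("pics/crop2.png",a)
s=cv2.imread("pics/side0.png")
p=cv2.resize(s[145:225,256:376],None,fx=5,fy=5,interpolation=cv2.INTER_CUBIC)
cv2.imwrite("pics/crop3.png",p)
E
```

```text
(no output)
```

View pics/crop2.png

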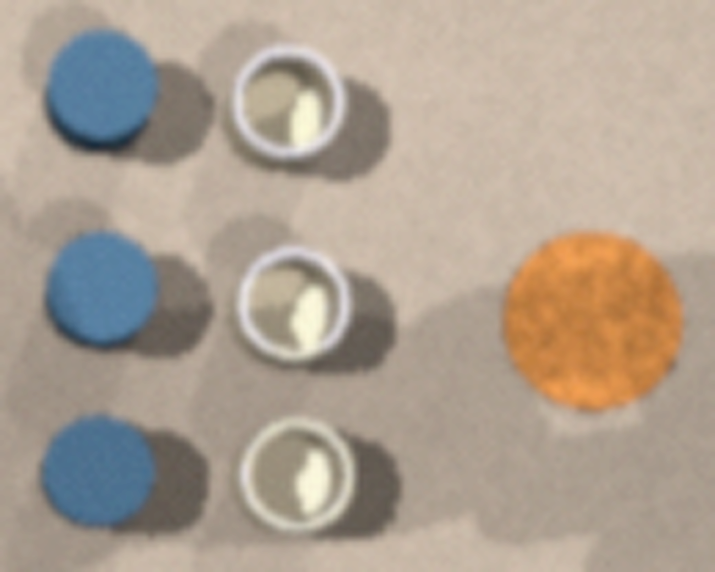

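View pics/crop3.png

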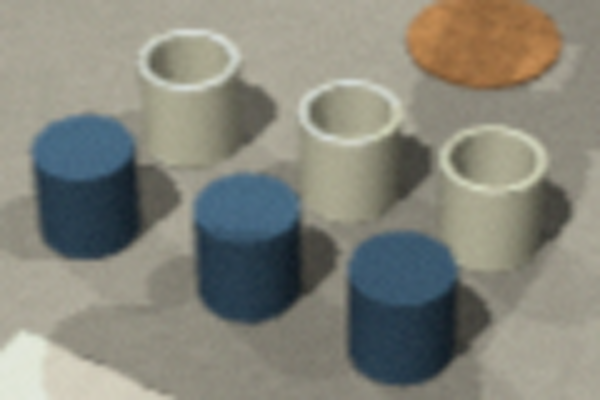

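Top crop, rim or top-disc centres: blue at (102,86), (102,288) and (99,471), white at (289,102), (294,305) and (297,474), mat at (593,321). Side crop: white rims at (189,60), (351,112) and (493,160), blue tops at (84,148), (247,209) and (403,270). I'll turn these into positions.

```bash
cat > h.py <<'E'
import numpy as np, cv2
from station import *
from scipy.spatial.transform import Rotation as R
np.set_printoptions(precision=4,suppress=True)
def ray(cam,u,v):
    c=camera_info(cam);K=np.array(c["intrinsics"]);T=np.array(c["T"])
    d=np.linalg.inv(K)@[u,v,1]; return T[:3,3],T[:3,:3]@[d[0],-d[1],-d[2]]
def at_z(cam,u,v,z):
    o,d=ray(cam,u,v); return (o+d*(z-o[2])/d[2])[:2]
def crop(cam,u,v,s,u0,v0): return cam,(u+.5)/s-.5+u0,(v+.5)/s-.5+v0
def quat(a):
    """tool down, closing line (y) along world angle a (mod pi chosen)."""
    y=np.array([np.cos(a),np.sin(a),0]);z=np.array([0,0,-1.]);x=np.cross(y,z)
    q=R.from_matrix(np.c_[x,y,z]).as_quat(); return q[[3,0,1,2]]
E
python3 - <<'E'
from h import *
T=lambda u,v:crop("top",u,v,5.5,326,124)
T1=lambda u,v:crop("top",u,v,5.5,180,130)
S=lambda u,v:crop("side",u,v,5,256,145)
for n,t,s in [("w1",(289,102),(189,60)),("w2",(294,305),(351,112)),("w3",(297,474),(493,160)),("b1",(102,86),(84,148)),("b2",(102,288),(247,209)),("b3",(99,471),(403,270))]:
    a,b=at_z(*T(*t),.068),at_z(*S(*s),.068);print(n,a,b,(a+b)/2)
print("mat",at_z(*T(593,321),.004),at_z(*S(484,38),.004))
print("tin",at_z(*T1(377,331),.072))
c=np.array([at_z(*T1(*p),.02) for p in [(313,90),(717,107),(694,514),(290,492)]])
print("warmer",c.mean(0),np.linalg.norm(c-np.roll(c,1,0),axis=1),np.degrees(np.arctan2(*(c[0]-c[1])[::-1])),c)
c=np.array([at_z(*T1(*p),.1) for p in [(52,228),(221,228),(220,398),(49,397)]]);print("box",c.mean(0),c)
print("knob",at_z(*T1(133,311),.11))
print("mug",at_z(*T1(82,88),.095),"jar",at_z("top",457,243,.11))
# tin by red in side
im=cv2.imread("pics/side0.png");hs=cv2.cvtColor(im,cv2.COLOR_BGR2HSV)
m=((hs[...,0]<9)|(hs[...,0]>172))&(hs[...,1]>90);m[:240]=0;m[290:]=0;m[:,:235]=0;m[:,280:]=0
ys,xs=np.nonzero(m);print(xs.min(),xs.max(),ys.min(),ys.max())
cv2.imwrite("pics/k.png",np.hstack([cv2.resize(im[250:340,180:285],None,fx=4,fy=4,interpolation=cv2.INTER_CUBIC)[:360,:420],cv2.resize(cv2.imread("pics/top0.png")[168:204,186:224],(380,360),interpolation=cv2.INTER_CUBIC)]))
for a in (0,90,180,270):
    for p in ([.63,-.06],[.53,-.2],[.63,.15]): print(a,p,inverse_kinematics([*p,.1],quat(np.radians(a))))
E
```

```text
w1 [ 0.6706 -0.1622] [ 0.6692 -0.1634] [ 0.6699 -0.1628]
w2 [ 0.5502 -0.168 ] [ 0.5492 -0.17  ] [ 0.5497 -0.169 ]
w3 [ 0.4506 -0.1722] [ 0.4484 -0.1734] [ 0.4495 -0.1728]
b1 [ 0.6767 -0.0513] [ 0.6755 -0.053 ] [ 0.6761 -0.0521]
b2 [ 0.5568 -0.0546] [ 0.5556 -0.0555] [ 0.5562 -0.0551]
b3 [ 0.4489 -0.0558] [ 0.4467 -0.0557] [ 0.4478 -0.0558]
mat [ 0.5522 -0.3592] [ 0.5512 -0.3623]
tin [0.5023 0.254 ]
warmer [0.5271 0.1858] [0.2448 0.246  0.2479 0.2444] 89.31751797463896 [[0.6517 0.3061]
 [0.6487 0.0601]
 [0.4009 0.0663]
 [0.4069 0.3106]]
box [0.5068 0.3892] [[0.5543 0.4393]
 [0.5572 0.342 ]
 [0.4591 0.3386]
 [0.4567 0.4369]]
knob [0.507  0.3883]
mug [0.6369 0.4268] jar [ 0.352  -0.4126]
247 271 265 282
0 [0.63, -0.06] [-0.1138  0.5868  1.684  -0.      0.8708 -0.1138]
0 [0.53, -0.2] [-0.3818  0.5084  1.8373 -0.      0.7959 -0.3818]
0 [0.63, 0.15] [ 0.2154  0.6047  1.6487 -0.      0.8882  0.2154]
90 [0.63, -0.06] [-0.1138  0.5868  1.684  -0.      0.8708 -1.6846]
90 [0.53, -0.2] [-0.3818  0.5084  1.8373 -0.      0.7959 -1.9526]
90 [0.63, 0.15] [ 0.2154  0.6047  1.6487 -0.      0.8882 -1.3554]
180 [0.63, -0.06] None
180 [0.53, -0.2] None
180 [0.63, 0.15] None
270 [0.63, -0.06] [-0.1138  0.5868  1.684  -0.      0.8708  1.457 ]
270 [0.53, -0.2] [-0.3818  0.5084  1.8373 -0.      0.7959  1.189 ]
270 [0.63, 0.15] [ 0.2154  0.6047  1.6487 -0.      0.8882  1.7862]
```

View pics/k.png

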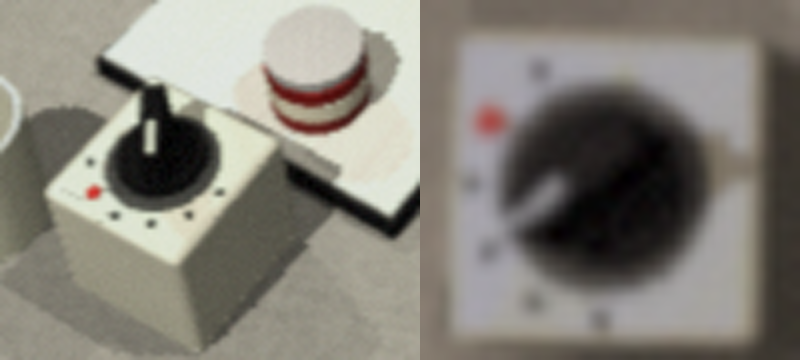

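The pointer sits at click 2 (bar at world angle of about 120°), so it needs another 60° clockwise. The measurements agree with the given sizes, with the plate measuring about 245 mm and the two cameras within 2 mm. Tin first.

```bash
cat >> h.py <<'E'
D=np.radians
def up(z):
    p=get_tcp_pos(); movel([p[0],p[1],z],v=.3)
def over(xy,a,z): move_pose([*xy,z],quat(D(a)))
def down(z,v=.25): p=get_tcp_pos(); return movel([p[0],p[1],z],v=v)
def set_down(z,off=.015):
    down(z+off); p=get_tcp_pos(); hit=movel([p[0],p[1],z-.003],v=.03,until_force=4)
    print("hit",hit,get_tcp_pos()[2]-z)
def snap(n,name): 
    im=read_camera(n); cv2.imwrite(f"pics/{name}.png",im[:,:,::-1]); return im
MAT=(.5517,-.3605); WARM=(.5271,.1858)
E
python3 - <<'E'
from h import *
tin=(.5018,.2535)
over(tin,0,.15); print(get_time(),get_tcp_pos())
snap("top","t1"); 
down(.034); command_gripper(.0); print("w",get_grip_width(),get_finger_force())
up(.12); print("w",get_grip_width(),get_ft_force(),get_time())
over(MAT,0,.12); set_down(.018); command_gripper(1.); 
over(get_tcp_pos()[:2],90,get_tcp_pos()[2]); command_gripper(0); print("w2",get_grip_width()); p=get_tcp_pos()
command_gripper(1.); up(.2)
print(get_time(),p)
over((.45,.1),90,.35); snap("top","t2"); snap("side","s2"); print(get_time())
a=cv2.imread("pics/t2.png")[130:240,300:480];b=cv2.imread("pics/s2.png")[110:190,300:430]
cv2.imwrite("pics/c4.png",np.hstack([cv2.resize(a,(440,270),interpolation=2),cv2.resize(b,(340,270),interpolation=2)]))
E
```

```text
3.0667 [0.5022 0.2529 0.1501]
w 0.743479538072974 30.00211000442505
w 0.7484789040262919 [-0.4617 -0.455  -4.1727] 4.6417
hit True 0.0007897591930747065
w2 0.7466365323976888
11.6 [ 0.5518 -0.3584  0.0176]
13.4917
```

View pics/c4.png

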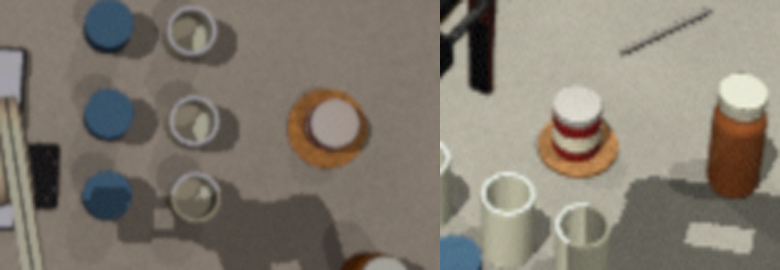

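The tin stands upright on the cork, with its lid at crop (334,123) and the mat at (327,128). That offset is what parallax should give. Now the white cups, re-centring each one on the plate with a perpendicular squeeze.

```bash
python3 - <<'E'
from h import *
import json
W=[(.6699,-.1628),(.5497,-.169),(.4495,-.1728)]
P=[(.597,.116),(.527,.216),(.457,.116)]
# far / middle / near
out=[]
for w,p in zip(W,P):
    over(w,90,.16); down(.03); command_gripper(0); g=get_grip_width()
    up(.16); over(p,90,.14); movel([*p,.12],v=.2); set_down(.05)
    command_gripper(1.); q=get_tcp_pos(); move_pose([*p,.05],quat(0)); wait(.2)
    command_gripper(0); c=get_tcp_pos(); out.append([c[0],q[1]]); print(g,get_grip_width(),q,c,get_time())
    command_gripper(1.); up(.2)
json.dump(out,open("p.json","w"))
over((.45,-.35),90,.4)
snap("top","t3"); s=snap("side","s3"); print(get_time())
a=cv2.imread("pics/t3.png")[120:240,170:410];b=cv2.imread("pics/s3.png")[140:340,130:390]
cv2.imwrite("pics/c5.png",np.vstack([cv2.resize(a,(600,300),interpolation=2),cv2.resize(b,(600,300),interpolation=2)]))
E
```

```text
hit True 0.0010223651809247725
0.7607346606215711 0.7396988077947448 [0.5959 0.1141 0.0504] [0.5968 0.116  0.05  ] 21.525
hit True 0.0008507935017660687
0.7622502741472423 0.7349294135585461 [0.526  0.2141 0.0505] [0.5268 0.216  0.05  ] 31.425
hit True 0.0006924504432501977
0.7550215201756656 0.7411634185089246 [0.4559 0.1143 0.0506] [0.4566 0.1159 0.0499] 41.2333
44.6667
```

View pics/c5.png

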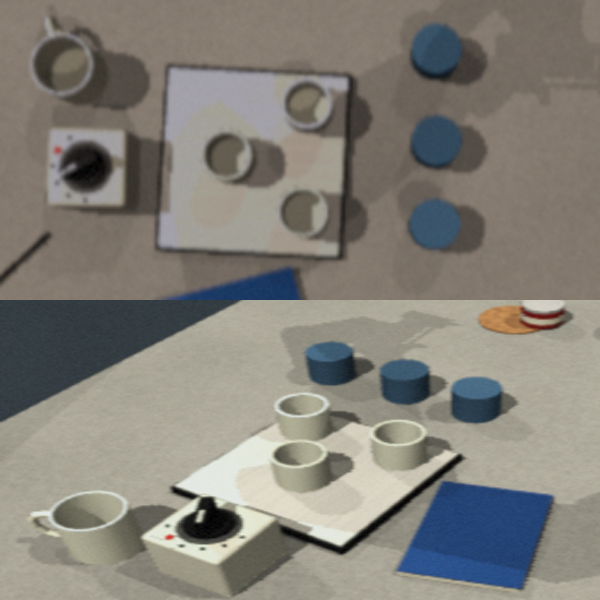

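All three whites stand on the plate, but the side view shows the tin at (543,312) knocked off-centre on the mat (515,320). I'll look and put it back before going on.

```bash
python3 - <<'E'
import cv2,numpy as np
a=cv2.imread("pics/t3.png")[140:240,390:490];b=cv2.imread("pics/s3.png")[110:190,320:400]
cv2.imwrite("pics/c6.png",np.hstack([cv2.resize(a,(400,400),interpolation=2),cv2.resize(b,(400,400),interpolation=2)]))
E
```

```text
(no output)
```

View pics/c6.png

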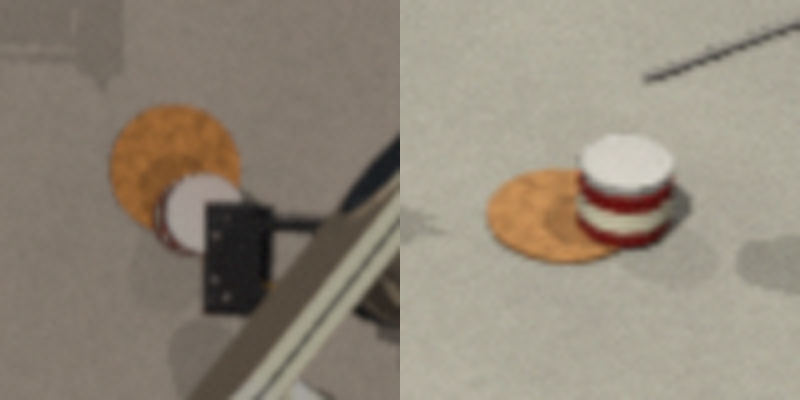

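The tin is upright and shifted. Its lid is at side crop (227,161) and at about (205,213) in the top crop.

```bash
python3 - <<'E'
from h import *
s=at_z(*crop("side",227,161,5,320,110),.056); t=at_z(*crop("top",205,213,4,390,140),.056)
print(s,t)
assert np.linalg.norm(s-t)<.012
c=.6*s+.4*t
over(c,0,.16); down(.018); command_gripper(0); print(get_grip_width(),get_tcp_pos())
up(.06); movel([*MAT,.06],v=.15); set_down(.018); wait(.2); print(get_tcp_pos()); command_gripper(1.)
move_pose([*MAT,.018],quat(D(90))); wait(.2); command_gripper(0); print(get_grip_width(),get_tcp_pos()); command_gripper(1.); up(.2)
over((.6,.1),90,.35); snap("top","t4"); snap("side","s4"); print(get_time())
a=cv2.imread("pics/t4.png")[140:240,390:490];b=cv2.imread("pics/s4.png")[110:190,320:400]
cv2.imwrite("pics/c7.png",np.hstack([cv2.resize(a,(400,400),interpolation=2),cv2.resize(b,(400,400),interpolation=2)]))
E
```

```text
[ 0.5108 -0.3747] [ 0.5122 -0.3724]
0.7472697477000038 [ 0.512  -0.3743  0.0193]
hit True 0.0007691314584314275
[ 0.5493 -0.3591  0.0188]
0.7496770703879929 [ 0.5516 -0.3602  0.018 ]
54.7917
```

View pics/c7.png

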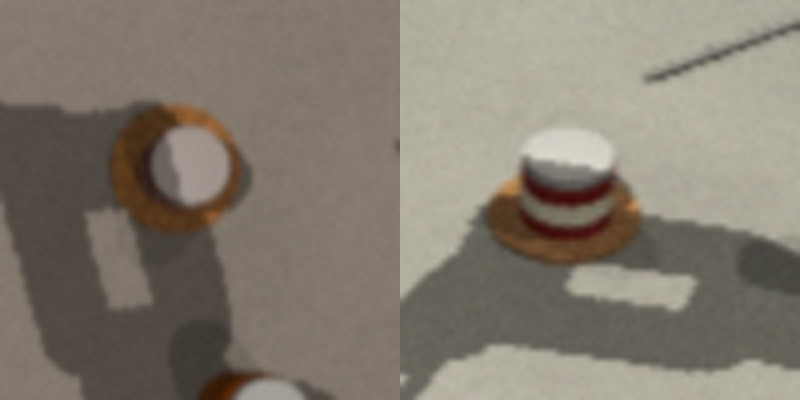

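The tin is back in the middle, with the lid and mat concentric to within about 2 mm. TCP offsets of about 2 mm appear at set-down. So I'll re-centre each white cup with settled squeezes and place the blue cups with measured TCP correction, starting with one.

```bash
cat >> h.py <<'E'
def go(xy,z,v=.1,n=2):
    """line to xy,z, then trim the settled TCP error."""
    t=np.array([*xy,z]);c=t.copy();movel(c,v=v)
    for _ in range(n):
        wait(.25);e=t-get_tcp_pos();c=c+e;
        if np.linalg.norm(e)<.0004:break
        movel(c,v=.02)
    wait(.15); return get_tcp_pos()-t
def center(p,z):
    """squeeze along x then y; last squeeze at closing angle 90; returns centre."""
    go(p,z); command_gripper(0); wait(.1); x=get_tcp_pos()[0]; command_gripper(1.)
    move_pose([p[0],p[1],z],quat(D(90))); go(p,z); command_gripper(0); wait(.1); return np.array([x,get_tcp_pos()[1]])
def cover(b,p):
    over(p,0,.2); down(.06); cw=center(p,.05); command_gripper(1.); up(.2)
    over(b,0,.16); down(.04); cb=center(b,.03); g=get_tcp_pos(); off=cb-g[:2]; zz=g[2]
    print("white",cw,"blue",cb,"off",off,"w",get_grip_width(),get_time())
    up(.3); over(cw-off,90,.3); go(cw-off,.15,v=.25,n=1)
    print("err hi",go(cw-off,zz+.092,v=.06))
    hit=movel([*get_tcp_pos()[:2],zz+.085],v=.02,until_force=4); wait(.2)
    print("hit",hit,get_tcp_pos()-[*(cw-off),zz+.088],get_ft_force(),get_time())
E
python3 - <<'E'
from h import *
cover((.4478,-.0558),(.457,.116))
E
```

```text
white [0.4569 0.116 ] blue [ 0.4478 -0.0558] off [-0.  0.] w 0.7456435771995215 70.2083
err hi [0.0001 0.     0.0002]
hit True [ 0.0004  0.0001 -0.0002] [1.4973 0.6233 2.605 ] 74.8833
```

The blue cup landed 0.4 mm off. With the tall stack standing, the gripper body at z≈0.13 limits rotations near it. So I'll centre both remaining whites now, clear of the stack, then place the other two blues.

```bash
cat >> h.py <<'E'
def put(b,cw):
    over(b,0,.16); down(.04); cb=center(b,.03); g=get_tcp_pos(); off=cb-g[:2]; zz=g[2]
    print("blue",cb,"off",off,"w",get_grip_width(),get_time())
    up(.3); over(cw-off,90,.3); go(cw-off,.17,v=.25,n=1)
    print("err hi",go(cw-off,zz+.092,v=.06))
    hit=movel([*get_tcp_pos()[:2],zz+.085],v=.02,until_force=4); wait(.2)
    print("hit",hit,get_tcp_pos()-[*(cw-off),zz+.088],get_time())
    command_gripper(1.); up(.3)
E
python3 - <<'E'
from h import *
command_gripper(1.); up(.28)
p2=(.597,.116); over(p2,0,.25); down(.06); c2=center(p2,.05); command_gripper(1.); up(.25)
a,b=.533,.216
over((a,b),90,.25); down(.06); go((a,b),.05); command_gripper(0); wait(.1); y=get_tcp_pos()[1]; command_gripper(1.); up(.25)
over((.527,b),0,.25); down(.06); go((.527,b),.05); command_gripper(0); wait(.1); x=get_tcp_pos()[0]; command_gripper(1.); up(.25)
c3=np.array([x,y]); print(c2,c3,get_time())
put((.5562,-.0551),c3); put((.6761,-.0521),c2)
over((.5,-.25),0,.4); snap("top","t5"); snap("side","s5"); print(get_time())
a=cv2.imread("pics/t5.png")[120:240,170:470];b=cv2.imread("pics/s5.png")[110:340,130:400]
cv2.imwrite("pics/c8.png",np.hstack([cv2.resize(b,(470,400),interpolation=2),cv2.resize(a[:,:155],(310,400),interpolation=2)]))
E
```

```text
[0.597  0.1159] [0.527  0.2159] 95.375
blue [ 0.5562 -0.0551] off [-0.0001  0.    ] w 0.7463335710209082 102.275
err hi [-0. -0. -0.]
hit True [ 0.0003  0.0001 -0.0003] 108.275
blue [ 0.6761 -0.0521] off [0. 0.] w 0.7412513390158634 116.65
err hi [ 0. -0. -0.]
hit True [-0.      0.     -0.0006] 122.3583
125.2417
```

View pics/c8.png

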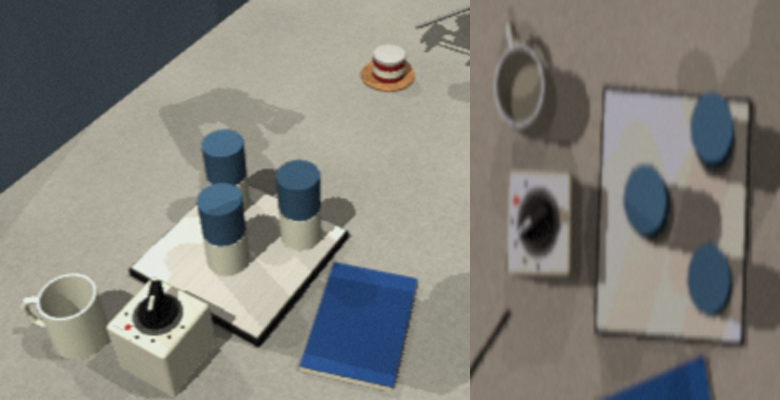

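All three pairs look aligned, and the tin is on its mat at (388,68). Now the knob.

```bash
python3 - <<'E'
from h import *
k=(.507,.3887)
over(k,31.5,.25); go(k,.16,v=.2,n=1); go(k,.114,v=.1,n=1)
command_gripper(0); print("w",get_grip_width()*88,get_ft_force(),get_ft_torque())
for a in (20,10,0,-10,-20,-28.5): move_pose([*k,.114],quat(D(a)))
wait(.3); print(get_ft_force(),get_ft_torque(),get_tcp_pos()); command_gripper(1.); up(.3)
over((.45,-.1),0,.4); snap("top","t6"); snap("side","s6"); print(get_time())
a=cv2.imread("pics/t6.png");b=cv2.imread("pics/s6.png")
cv2.imwrite("pics/c9.png",np.vstack([np.hstack([cv2.resize(b[250:340,180:285],(350,300),interpolation=2),cv2.resize(a[168:204,186:224],(317,300),interpolation=2)]),np.hstack([cv2.resize(b[100:260,200:420],(350,255),interpolation=2),cv2.resize(a[130:230,370:480],(317,255),interpolation=2)])]))
E
```

```text
w 14.761972359996674 [-1.4582 -0.5646  2.3658] [-0.1783  0.0813 -0.0011]
[-9.8673 -0.8932  0.8822] [-0.0601  1.5241  0.0128] [0.5043 0.3882 0.1133]
137.1
```

View pics/c9.png

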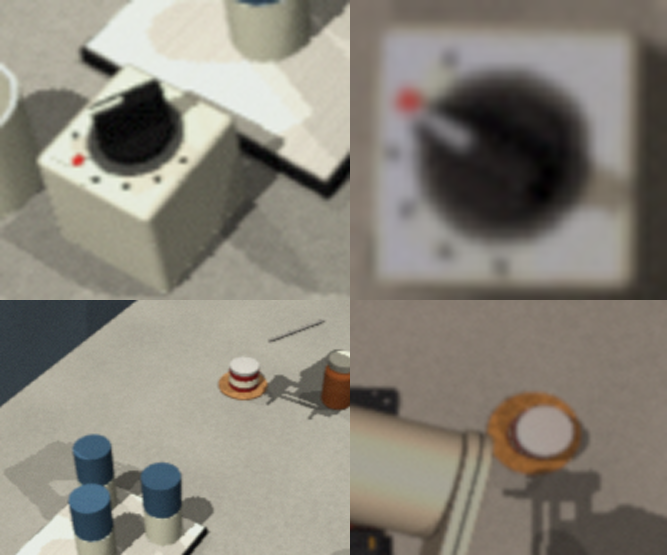

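The pointer is at the red dot, (408,100). The tin is centred on its mat and the stacks are intact. Handing in.

```bash
python3 -c "
from station import *
print(job_done(),get_time())"
```

```text
the job is handed in; nothing more can be done
the job is handed in; nothing more can be done
```

The job is handed in: the tin is on its mat (put back once more after it was knocked), the three white cups on the plate are each closed rim on rim by a blue one, and the timer knob points at the red dot, at about 137 s of the 210 s allowed.

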